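# Pack the kit tray for the next detector board

## Robot

A 6-joint arm with a two-finger parallel gripper is mounted at the origin on the work surface. World frame = base frame: x ahead of the robot, y to its left, z up, the work surface at z = 0. Lengths are in m, angles in rad, forces in N, time in s.
With the tool pointing down it reaches from about 0.325 to 1 m from the base axis. Payload 5.1 kg.
Tool frame: the origin (TCP) lies midway between the tips of the shut fingers; the grasp point (between the pads) lies 19 mm behind it; y points along the fingers, z is the direction in which the jaws open and shut, and the axes are right-handed (so a half turn about y gives the same grasp; the last joint's range is limited). The gripper opens to 85 mm and grips with 20 to 120 N. Pads are 22 mm wide; open, the fingers measure 114 mm over their backs; the gripper's body (76 mm by 85 mm) begins 54 mm behind the grasp point. The pads swing forward as they close: fully open they stand 13 mm farther back than shut.
Start: joints at [1.146, 0.124, 1.65, -0, 1.367, -0.083], TCP at [0.218, 0.612, 0.231] pointing down, gripper open.
Joint ranges: [-2.61, 2.61], [-1.02, 2.33], [0.03, 2.71], [-1.35, 4.49], [0.32, 2.68], [-2.91, 2.91]. Speed limits (rad/s): [2.57, 2.57, 3.14, 3.14, 3.14, 3.14].

## Interface

Orientations are given as a 3x3 rotation matrix whose columns are the frame's x, y, z axes.
In Python, from workcell import sensors, eyes, job gives the robot as it stands.
- The arm moves only by the tool arm_command, never from a script. Its argument "targets" is text: rows parted by semicolons, each of 7 numbers parted by spaces: the shift along the tool's x, y, z in m, then the turn, a rotation vector about the tool's x, y, z in rad, then the opening, from 0 (shut) to 1 (fully open). In form: dx dy dz wx wy wz gripper; .... A call has 1 to 8 rows; each row shifts and turns the commanded pose from where the row before left it, along the tool's axes as they then stand; what a row does not reach is not made up. A row lasts 1/8 s, in which the tool goes at most 62.5 mm and 10.7 degrees, less where a joint would pass 70% of its speed; a pose out of reach is approached as far as the arm can. A call with a gripper value outside its range is refused whole. The fingers move at their own pace and stop on an object; "newtons" is the grip in N (left out, the last holds). Time passes only in rows, so rows that do not move let the fingers close. It gives the time, the measured TCP pose, the force and the opening at its end, in the units of the state.
- sensors.get_obs(): the state, without advancing time (a new reading comes with each control period).
- eyes.get_image(name): name is "scene" or "top" or "wrist"; returns the picture (384x512x3 uint8, red, green, blue); there is no depth.
- eyes.camera_params(name): a dict with "K" (3x3 intrinsics, pixels), "dist" ([k1, k2, p1, p2, k3] as OpenCV has them; the pictures are not rectified), "R" (3x3) and "t" (3): a world point X has camera coordinates R X + t. Camera axes: x right, y down, z forward; pixel columns grow to the right and rows downward; lengths in m; the calibration is good to about 2 mm. A picture is of the moment at which its call begins: read the wrist's pose just before it. camera_params takes no time and is no camera call; for the wrist camera it gives the pose at the moment of the call.
- job.sign_off(): hands the job in, once; it reports no verdict.
Trained networks look in the newest picture that a camera, given by its name, has taken for a name from the list of things; names that differ only in an ending like _2 or _b are one class to them, and where a whole thing is asked for, a point or a joint stands for the part that bears it (a point fixed in the world has none). Each returns a list of dicts, best first, with "conf" (0 to 1); they miss things now and then, are a little off and sometimes report something else, mostly with a low value. They report only what shows in the picture. A call takes as long as a camera call. They do not tell look-alikes from the thing itself.
- eyes.look_for(camera, query): "position" ([x, y, z] in m, in world coordinates, good to about 4 mm: the middle of the surface that is visible of it).
The state is a dict: "t": time; "joint_positions": joint angles; "dq": joint speeds; "joint_torque": joint torques, N m; "tool_pos": TCP position; "tool_rot": TCP orientation; "ft_force": force on the tool from outside, world axes, zero at the start; "torque": the same for the moment, N m; "finger_gap": finger opening in m.
Only numpy, scipy, OpenCV 4.12 (cv2) and the standard library are available. Lean on these libraries where they do the work, as an engineer would, in place of code of your own. Each camera call takes 0.05 s, during which the arm holds its last target.

## Task

Pack the kit tray for the next detector board: put the fan with the copper fins in the yellow bin, the green relay card in the blue bin, the red choke in the white bin and the dark capacitor in the red bin, each set down gently, not dropped, so that it stands upright and flat on its bin's floor. Leave the silver-finned fan and the purple card undisturbed where they are on the mat, and let go of everything at the end.

Things in the scene. Friction and masses are not known exactly. Their poses are not given: they have to be found in the camera images.
- fan_copper: To be packed, 90 to 160 g: copper-coloured (orange-brown) finned base 58 x 58 mm, 15 mm high, with a black square fan centred on it, 42 x 42 mm, from 15 to 37 mm high, sides parallel: grip the fan. Origin: centre of the underside, z up, x and y parallel to the sides. (The larger fans on the green board at the far edge are not part of the job.)
- fan_silver: Look-alike that stays: silver (aluminium) finned base 58 x 58 mm, 15 mm high, with a black square fan centred on it, 42 x 42 mm, from 15 to 37 mm high, sides parallel. Origin: centre of the underside, z up, x and y parallel to the sides.
- card_green: To be packed, 45 to 80 g: green circuit board 60 (x) x 44 (y) x 3 mm with a white relay block in its middle, 26 x 26 mm, from 3 to 30 mm high, sides parallel: grip the block. Origin: centre of the underside, z up.
- card_purple: Look-alike that stays: purple circuit board 60 (x) x 44 (y) x 3 mm with a white relay block in its middle, 26 x 26 mm, from 3 to 30 mm high, sides parallel. Origin: centre of the underside, z up.
- choke: Choke (ring coil) to be packed, 60 to 110 g: red winding with a hole in its top, on a black foot; it grips like a plain upright cylinder 40 mm across and 32 mm high. Origin: centre of the underside, z up along the axis. Unlisted clutter up to 40 mm high (grey spool, small jar with a green lid) stands among the parts, clear of every grip.
- capacitor: To be packed, 50 to 95 g: near-black upright can with a bare aluminium top, 35 mm across, 50 mm high. Origin: centre of the underside, z up along the axis.
- bin_yellow: Yellow fixed square bin for the copper-finned fan, one of four in a black tray (order varies), centres 98 mm apart. Outside 92 x 92 mm, 11 mm high, walls 3 mm; inner floor 86 x 86 mm, 3 mm above the origin. Origin: centre of the underside (3 mm above the bench), z up, x and y parallel to the walls. All rims of bins and tray are 14 mm above the bench.
- bin_blue: Blue fixed square bin for the green card, one of four in a black tray (order varies), centres 98 mm apart. Outside 92 x 92 mm, 11 mm high, walls 3 mm; inner floor 86 x 86 mm, 3 mm above the origin. Origin: centre of the underside (3 mm above the bench), z up, x and y parallel to the walls. All rims of bins and tray are 14 mm above the bench.
- bin_white: White fixed square bin for the red choke, one of four in a black tray (order varies), centres 98 mm apart. Outside 92 x 92 mm, 11 mm high, walls 3 mm; inner floor 86 x 86 mm, 3 mm above the origin. Origin: centre of the underside (3 mm above the bench), z up, x and y parallel to the walls. All rims of bins and tray are 14 mm above the bench.
- bin_red: Red fixed square bin for the capacitor, one of four in a black tray (order varies), centres 98 mm apart. Outside 92 x 92 mm, 11 mm high, walls 3 mm; inner floor 86 x 86 mm, 3 mm above the origin. Origin: centre of the underside (3 mm above the bench), z up, x and y parallel to the walls. All rims of bins and tray are 14 mm above the bench.
Mind the look-alikes: they are no part of the job. Several things have the shape of the bin_yellow; the one meant has the colours described above. Of the things that look like the bin_red, the larger one is meant.

How it is judged:
At the end, for the whole second after the job is handed in: Copper-finned fan in the yellow bin, green card in blue, choke in white, capacitor in red: each upright within 0.1 rad, underside within 3 mm of the bin's floor, within 40 mm of its centre, released, at rest. Silver-finned fan and purple card upright, within 20 mm of their starts (horizontal distance between fan_copper and bin_yellow below 0.04 m and z of fan_copper in the frame of bin_yellow between 0 and 0.006 m and angle between each of fan_copper, card_green, choke, capacitor, fan_silver, card_purple's own z axis and vertical below 0.1 rad and linear speed of each of fan_copper, card_green, choke, capacitor below 0.02 m/s and angular speed of each of fan_copper, card_green, choke, capacitor below 0.3 rad/s and horizontal distance between card_green and bin_blue below 0.04 m and z of card_green in the frame of bin_blue between 0 and 0.006 m and horizontal distance between choke and bin_white below 0.04 m and z of choke in the frame of bin_white between 0 and 0.006 m and horizontal distance between capacitor and bin_red below 0.04 m and z of capacitor in the frame of bin_red between 0 and 0.006 m and distance of each of fan_silver, card_purple from where it was at the start of the episode below 0.02 m); the robot touches nothing.
It fails at once if the silver-finned fan (which stays) is shifted by more than 20 mm (distance of fan_silver from where it was at the start of the episode above 0.02 m).
It fails at once if the purple card (which stays) is shifted by more than 20 mm (distance of card_purple from where it was at the start of the episode above 0.02 m).
It fails at once if a part to be packed is dropped: it falls free of the gripper at more than 0.7 m/s (a drop of about 25 mm) ((contact force between fan_copper and the fingers below 0.02 N and linear speed of fan_copper above 0.7 m/s) or (contact force between card_green and the fingers below 0.02 N and linear speed of card_green above 0.7 m/s) or (contact force between choke and the fingers below 0.02 N and linear speed of choke above 0.7 m/s) or (contact force between capacitor and the fingers below 0.02 N and linear speed of capacitor above 0.7 m/s)).
It also fails if it takes over 104 s, if anything falls off the work surface, if the arm or the gripper's body presses on something with over 40 N, if the wrist force passes 120 N, or if a joint passes its speed limit or range.

## Working session

There is one attempt and no reset: what is moved stays moved. The work goes in short steps, Python scripts to look and compute and a tool call to move; the robot and the scene stay as the last step left them, time stands still between calls to the robot, and variables do not carry over. Pictures are saved under pics/ and viewed, and the job is handed in when it is done.

Besides the shell and the picture viewer there is one more tool, called by a JSON object that holds its "name" and its "arguments". arm_command: Moves the arm, as the interface text tells. Its arguments: {"type":"object","properties":{"targets":{"type":"string"},"newtons":{"type":"number"}},"required":["targets"]}

```bash
mkdir -p pics; ls; python3 - <<'E'
from workcell import sensors, eyes, job
import cv2
o=sensors.get_obs()
print(o['t'],o['tool_pos'],o['tool_rot'],o['finger_gap'])
for n in ['scene','top','wrist']:
    im=eyes.get_image(n); cv2.imwrite(f'pics/{n}0.png',im[:,:,::-1])
    p=eyes.camera_params(n); print(n,p)
E
```

```text
pics
0.0 [0.2176397  0.61183305 0.23005629] [[ 9.42153703e-01 -8.72579129e-04  3.35180009e-01]
 [-3.35181096e-01 -1.91174569e-03  9.42151781e-01]
 [-1.81323044e-04 -9.99997792e-01 -2.09363031e-03]] 0.08542273088598543
scene {'K': array([[427.5852553 ,   0.        , 258.23516855],
       [  0.        , 427.5852553 , 191.72045306],
       [  0.        ,   0.        ,   1.        ]]), 'dist': array([-0.06455525,  0.        ,  0.        ,  0.        ,  0.        ]), 'R': array([[-0.68387649,  0.72957187,  0.00614987],
       [ 0.53313104,  0.50545824, -0.67844179],
       [-0.49808055, -0.4606917 , -0.73462842]]), 't': array([ 0.5396078 , -0.18121831,  1.78913915])}
top {'K': array([[430.92350144,   0.        , 254.39537608],
       [  0.        , 430.92350144, 186.89170339],
       [  0.        ,   0.        ,   1.        ]]), 'dist': array([-0.01009154,  0.        ,  0.        ,  0.        ,  0.        ]), 'R': array([[ 0.01210883, -0.99965372, -0.02336252],
       [-0.99880994, -0.01098808, -0.04751811],
       [ 0.04724494,  0.02391011, -0.99859713]]), 't': array([-0.19350805,  0.55156965,  1.19831315])}
wrist {'K': array([[298.43300457,   0.        , 255.42379017],
       [  0.        , 298.43300457, 197.12706835],
       [  0.        ,   0.        ,   1.        ]]), 'dist': array([-0.03088196,  0.        ,  0.        ,  0.        ,  0.        ]), 'R': array([[ 0.33512786,  0.94217039, -0.00206972],
       [ 0.90275436, -0.32047735,  0.28693002],
       [ 0.26967367, -0.09802669, -0.95794931]]), 't': array([-0.64935564, -0.03809947,  0.37913096])}
```

View pics/top0.png

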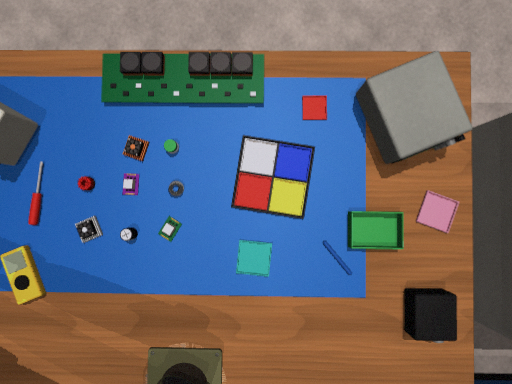

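View pics/scene0.png

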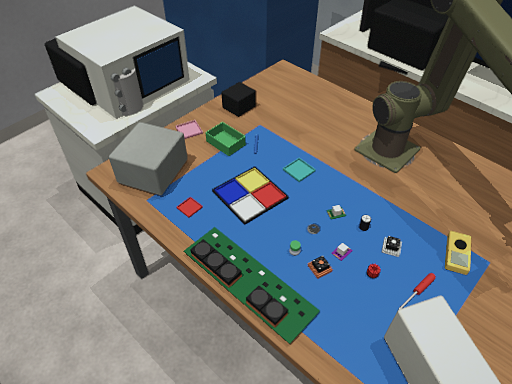

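View pics/wrist0.png

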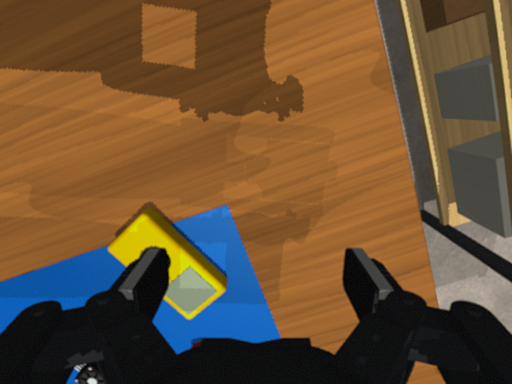

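```bash
python3 - <<'E'
from workcell import sensors, eyes, job
for n in ['fan_copper','card_green','choke','capacitor','bin_yellow','bin_blue','bin_white','bin_red']:
    for d in eyes.look_for('top',n)[:4]: print(n,d)
print(sensors.get_obs()['t'])
E
```

```text
fan_copper {'position': [0.6581, 0.1388, 0.0346], 'conf': 0.67}
card_green {'position': [0.4362, 0.0462, 0.0015], 'conf': 0.9}
choke {'position': [0.5607, 0.2837, 0.0296], 'conf': 0.65}
capacitor {'position': [0.4227, 0.1568, 0.0495], 'conf': 0.65}
capacitor {'position': [0.5599, 0.1625, 0.0062], 'conf': 0.58}
bin_yellow {'position': [0.359, -0.1872, 0.0081], 'conf': 0.88}
bin_yellow {'position': [0.4945, -0.6994, 0.0006], 'conf': 0.68}
bin_yellow {'position': [0.531, -0.2777, 0.0056], 'conf': 0.63}
bin_blue {'position': [0.6256, -0.2988, -0.0002], 'conf': 0.61}
bin_white {'position': [0.6409, -0.1978, 0.007], 'conf': 0.57}
bin_red {'position': [0.781, -0.3588, 0.0067], 'conf': 0.77}
bin_red {'position': [0.5407, -0.1856, 0.0073], 'conf': 0.72}
bin_red {'position': [0.5314, -0.2767, 0.0006], 'conf': 0.24}
0.55
```

```bash
cat > h.py <<'E'
import numpy as np, cv2
from workcell import sensors, eyes, job
def back(cam,px,z,p=None):
    p=p or eyes.camera_params(cam)
    u=cv2.undistortPoints(np.array(px,float).reshape(-1,1,2),p['K'],p['dist']).reshape(-1,2)
    d=np.c_[u,np.ones(len(u))]@p['R']; c=-p['R'].T@p['t']
    return c+d*((z-c[2])/d[:,2])[:,None]
def proj(cam,X,p=None):
    p=p or eyes.camera_params(cam)
    return cv2.projectPoints(np.array(X,float).reshape(-1,1,3),cv2.Rodrigues(p['R'])[0],p['t'],p['K'],p['dist'])[0].reshape(-1,2)
E
python3 - <<'E'
import cv2
im=cv2.imread('pics/top0.png')
a=im[128:248,70:190]; cv2.imwrite('pics/zoomA.png',cv2.resize(a,(600,600),interpolation=cv2.INTER_CUBIC))
a=im[128:228,223:323]; cv2.imwrite('pics/zoomB.png',cv2.resize(a,(500,500),interpolation=cv2.INTER_CUBIC))
E
```

```text
(no output)
```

View pics/zoomA.png

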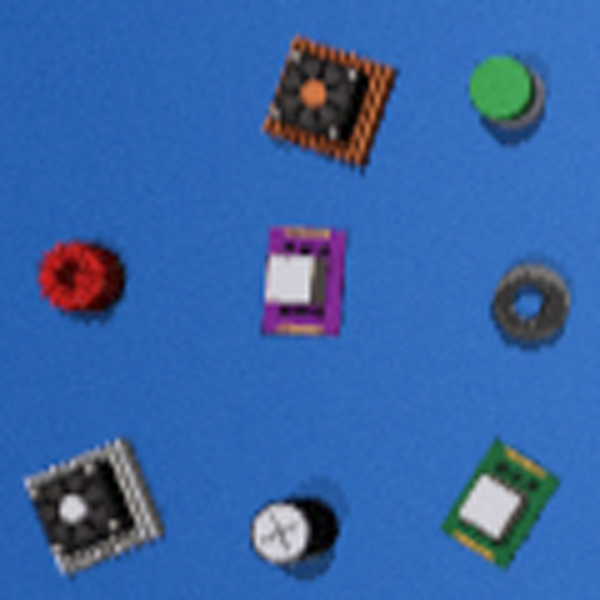

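View pics/zoomB.png

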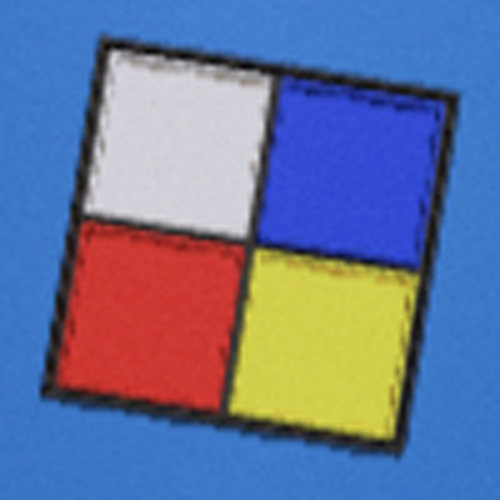

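```bash
python3 - <<'E'
from h import *
offA=np.array([70,128]);offB=np.array([223,128])
def f(z,off): return (np.array(z,float)+.5)/5-.5+off
def q(name,z,off,h):
    X=back('top',f(z,off),h); print(name,'c',X.mean(0)[:2].round(4),'edges deg',[round(float(np.degrees(np.arctan2(*(X[(i+1)%4]-X[i])[[1,0]]))),1) for i in range(len(X))] if len(X)>1 else '')
q('copper',[(298,38),(397,68),(362,168),(265,130)],offA,.015)
q('green',[(497,438),(560,478),(506,568),(443,530)],offA,.003)
q('greenblk',[(491,507)],offA,.03)
q('purple',[(272,227),(347,230),(341,334),(262,333)],offA,.003)
q('silver',[(25,482),(128,438),(162,535),(65,575)],offA,.015)
q('choke',[(74,276)],offA,.032)
q('cap',[(281,533)],offA,.05)
q('jar',[(502,88)],offA,.04)
q('spool',[(531,303)],offA,.015)
q('tray',[(100,38),(460,93),(403,455),(43,395)],offB,.014)
for n,z in dict(white=(179,142),blue=(350,172),red=(151,317),yellow=(322,346)).items(): q(n,[z],offB,.006)
p=eyes.camera_params('wrist'); o=sensors.get_obs()
print(o['tool_rot'].T@(-p['R'].T@p['t']-o['tool_pos']), o['tool_rot'].T@p['R'].T)
E
```

```text
copper c [0.6606 0.15  ] edges deg [-106.3, 162.0, 69.3, -18.4]
green c [0.4344 0.0505] edges deg [-121.3, 149.9, 60.1, -29.5]
greenblk c [0.4338 0.0503] edges deg 
purple c [0.5591 0.1654] edges deg [-91.7, 178.1, 89.9, -3.9]
silver c [0.4296 0.2779] edges deg [-66.3, -158.9, 113.0, 25.2]
choke c [0.559  0.2866] edges deg 
cap c [0.4191 0.1606] edges deg 
jar c [0.6652 0.047 ] edges deg 
spool c [0.5475 0.0335] edges deg 
tray c [ 0.5833 -0.2385] edges deg [-98.3, 171.4, 81.3, -8.3]
white c [ 0.6415 -0.1973] edges deg 
blue c [ 0.6254 -0.2939] edges deg 
red c [ 0.5424 -0.1827] edges deg 
yellow c [ 0.5271 -0.279 ] edges deg 
[-0.07232622 -0.14246415  0.00036382] [[-9.88948320e-05  9.57901140e-01  2.87098235e-01]
 [ 4.33135524e-04 -2.87098168e-01  9.57901067e-01]
 [ 9.99999901e-01  2.19083909e-04 -3.86508487e-04]]
```

```bash
cat > mv.py <<'E'
import sys
from h import *
# usage: mv.py x y z az_deg n : rows (shift in tool axes, then turn wy)
def plan(x,y,z,az,n):
    o=sensors.get_obs(); p=np.array(o['tool_pos']); R=np.array(o['tool_rot'])
    a0=np.degrees(np.arctan2(R[1,2],R[0,2]))
    d=(az-a0+180)%360-180
    T=np.array([x,y,z]); rows=[]
    a=a0; 
    for i in range(n):
        c,s=np.cos(np.radians(a)),np.sin(np.radians(a))
        A=np.array([[s,0,c],[-c,0,s],[0,-1,0]])  # cols x,y,z
        st=A.T@((T-p)/(n-i)); st=st.round(3); w=round(np.radians(-(az-a+180)%360-180 if 0 else -d/n),3)
        p=p+A@st; a=a-np.degrees(w); rows.append(' '.join('%g'%v for v in [*st,0,w,0]))
    print('t',round(o['t'],2),'from',np.round(o['tool_pos'],4),'az',round(a0,1),'turn',round(d,1),'ydir',R[:,1].round(3),'gap',o['finger_gap'])
    print('; '.join(rows)); print('end',p.round(4),round(a,1))
plan(*map(float,sys.argv[1:5]),int(sys.argv[5]))
E
python3 mv.py .559 .2866 .14 70.4 8
```

```text
t 0.55 from [0.2179 0.6124 0.2313] az 70.4 turn -0.0 ydir [-0.  0. -1.] gap 0.08511772601773687
0.054 0.011 -0.024 0 0 0; 0.054 0.011 -0.024 0 0 0; 0.054 0.012 -0.024 0 0 0; 0.054 0.011 -0.024 0 0 0; 0.054 0.012 -0.024 0 0 0; 0.054 0.011 -0.024 0 0 0; 0.053 0.012 -0.024 0 0 0; 0.054 0.011 -0.025 0 0 0
end [0.5592 0.2861 0.1403] 70.4
```

{"name": "arm_command", "arguments": {"targets": "0.054 0.011 -0.024 0 0 0 1; 0.054 0.011 -0.024 0 0 0 1; 0.054 0.012 -0.024 0 0 0 1; 0.054 0.011 -0.024 0 0 0 1; 0.054 0.012 -0.024 0 0 0 1; 0.054 0.011 -0.024 0 0 0 1; 0.053 0.012 -0.024 0 0 0 1; 0.054 0.011 -0.025 0 0 0 1", "newtons": 40}}

```text
t: 1.55
tool_pos: [0.5606, 0.2847, 0.1402]
tool_rot: [[0.942, 0.001, 0.335], [-0.335, 0.0, 0.942], [0.0, -1.0, 0.001]]
ft_force: [-0.3, 0.2, -0.4]
finger_gap: 0.0853
```

{"name": "arm_command", "arguments": {"targets": "0 0 0 0 0 0 1; 0 0 0 0 0 0 1"}}

```text
t: 1.8
tool_pos: [0.5592, 0.2862, 0.1403]
tool_rot: [[0.942, -0.0, 0.336], [-0.336, 0.0, 0.942], [-0.0, -1.0, 0.0]]
ft_force: [-1.0, -0.1, -0.5]
finger_gap: 0.0855
```

```bash
python3 - <<'E'
from h import *
im=eyes.get_image('wrist'); cv2.imwrite('pics/w1.png',im[:,:,::-1])
print(eyes.look_for('wrist','choke'))
hsv=cv2.cvtColor(im,cv2.COLOR_RGB2HSV)
E
python3 mv.py .559 .2866 .01 70.4 5
```

```text
[{'position': [0.5609, 0.2893, 0.0264], 'conf': 0.75}]
t 1.9 from [0.5587 0.2871 0.1408] az 70.5 turn -0.1 ydir [ 0.  0. -1.] gap 0.08539880808294963
0 0.026 -0 0 0 0; 0 0.026 -0 0 0 0; 0 0.026 -0 0 0 0; 0 0.026 -0 0 0 0; 0 0.027 -0 0 0 0
end [0.5587 0.2871 0.0098] 70.5
```

View pics/w1.png

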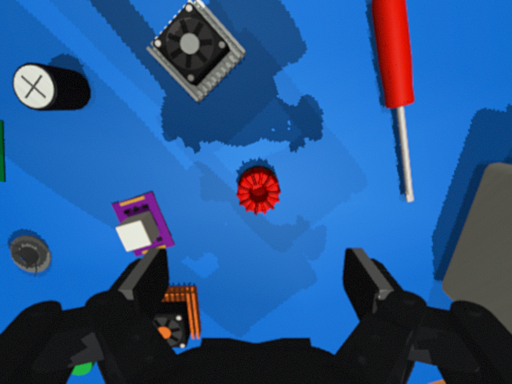

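The choke's top centre is at (260,188), midway between the finger tips; silver fan at (190,44), purple card at (142,222).

```bash
python3 - <<'E'
from h import *
print('choke',back('wrist',[(259.5,188)],.032), 'cap',back('wrist',[(38,86)],.05),'silver fan',back('wrist',[(190,44)],.037))
E
```

```text
choke [[0.55491625 0.29255403 0.032     ]] cap [[0.42032633 0.16386129 0.05      ]] silver fan [[0.43026993 0.28068477 0.037     ]]
```

```bash
python3 mv.py .5575 .2895 .009 70.4 6
```

```text
t 1.9 from [0.5587 0.2871 0.1408] az 70.5 turn -0.1 ydir [ 0.  0. -1.] gap 0.08539880808294963
-0 0.022 0 0 0 0; -0 0.022 0 0 0 0; -0 0.022 0 0 0 0; -0.001 0.022 0.001 0 0 0; -0 0.022 0 0 0 0; -0.001 0.022 0.001 0 0 0
end [0.5575 0.2897 0.0088] 70.5
```

{"name": "arm_command", "arguments": {"targets": "-0.001 0.03 0.001 0 0 0 1; -0.001 0.03 0.001 0 0 0 1; 0 0.03 0 0 0 0 1; 0 0.02 0 0 0 0 1; 0 0.014 0 0 0 0 1; 0 0.007 0 0 0 0 1; 0 0 0 0 0 0 0; 0 0 0 0 0 0 0", "newtons": 40}}

```text
t: 2.9
tool_pos: [0.5589, 0.2889, 0.0104]
tool_rot: [[0.942, 0.002, 0.335], [-0.335, 0.001, 0.942], [0.001, -1.0, 0.001]]
ft_force: [-0.1, 0.8, 0.4]
finger_gap: 0.0515
```

{"name": "arm_command", "arguments": {"targets": "0 0 0 0 0 0 0; 0 0 0 0 0 0 0; 0 0 0 0 0 0 0; 0 0 0 0 0 0 0"}}

```text
t: 3.4
tool_pos: [0.5591, 0.2889, 0.0106]
tool_rot: [[0.942, 0.002, 0.335], [-0.335, 0.001, 0.942], [0.002, -1.0, 0.001]]
ft_force: [0.2, -0.4, 5.5]
finger_gap: 0.038
```

{"name": "arm_command", "arguments": {"targets": "0 -0.01 0 0 0 0 0; 0 -0.02 0 0 0 0 0; 0 -0.03 0 0 0 0 0; 0 -0.04 0 0 0 0 0; 0 0 0 0 0 0 0"}}

```text
t: 4.03
tool_pos: [0.5609, 0.2899, 0.115]
tool_rot: [[0.942, 0.009, 0.335], [-0.335, 0.004, 0.942], [0.007, -1.0, 0.006]]
ft_force: [0.5, 0.2, -0.1]
finger_gap: 0.0386
```

```bash
python3 mv.py .6395 -.1973 .11 81.5 14
```

```text
t 4.03 from [0.5609 0.2899 0.115 ] az 70.4 turn 11.1 ydir [ 0.009  0.004 -1.   ] gap 0.03855091534810101
0.017 0 -0.031 0 -0.014 0; 0.017 0 -0.031 0 -0.014 0; 0.016 0 -0.031 0 -0.014 0; 0.016 0 -0.032 0 -0.014 0; 0.015 0.001 -0.032 0 -0.014 0; 0.015 0 -0.032 0 -0.014 0; 0.014 0.001 -0.032 0 -0.014 0; 0.014 0 -0.032 0 -0.014 0; 0.013 0.001 -0.033 0 -0.014 0; 0.013 0 -0.033 0 -0.014 0; 0.012 0.001 -0.033 0 -0.014 0; 0.012 0 -0.033 0 -0.014 0; 0.012 0.001 -0.033 0 -0.014 0; 0.011 0 -0.034 0 -0.014 0
end [ 0.6398 -0.1977  0.11  ] 81.7
```

{"name": "arm_command", "arguments": {"targets": "0.017 0 -0.031 0 -0.014 0 0; 0.017 0 -0.031 0 -0.014 0 0; 0.016 0 -0.031 0 -0.014 0 0; 0.016 0 -0.032 0 -0.014 0 0; 0.015 0 -0.032 0 -0.014 0 0; 0.015 0 -0.032 0 -0.014 0 0; 0.014 0 -0.032 0 -0.014 0 0; 0.014 0 -0.032 0 -0.014 0 0"}}

```text
t: 5.03
tool_pos: [0.6029, 0.0094, 0.1082]
tool_rot: [[0.974, -0.002, 0.227], [-0.227, 0.0, 0.974], [-0.002, -1.0, -0.0]]
ft_force: [-0.5, -0.7, -0.9]
finger_gap: 0.0386
```

{"name": "arm_command", "arguments": {"targets": "0.013 0.001 -0.033 0 -0.014 0 0; 0.013 0 -0.033 0 -0.014 0 0; 0.012 0.001 -0.033 0 -0.014 0 0; 0.012 0 -0.033 0 -0.014 0 0; 0.012 0.001 -0.033 0 -0.014 0 0; 0.011 0 -0.034 0 -0.014 0 0; 0 0 0 0 0 0 0; 0 0 0 0 0 0 0"}}

```text
t: 6.02
tool_pos: [0.6361, -0.1983, 0.1053]
tool_rot: [[0.989, -0.002, 0.146], [-0.146, 0.001, 0.989], [-0.002, -1.0, 0.001]]
ft_force: [-1.1, -0.3, -1.5]
finger_gap: 0.0386
```

```bash
python3 - <<'E'
from h import *
im=eyes.get_image('wrist'); cv2.imwrite('pics/w2.png',im[:,:,::-1])
E
python3 mv.py .6395 -.1973 .017 81.5 5
```

```text
t 6.08 from [ 0.6362 -0.198   0.1055] az 81.7 turn -0.2 ydir [-0.001  0.001 -1.   ] gap 0.03841808167041763
0.001 0.018 0 0 0.001 0; 0.001 0.018 0 0 0.001 0; 0 0.017 0 0 0.001 0; 0.001 0.018 0.001 0 0.001 0; 0 0.017 0 0 0.001 0
end [ 0.6393 -0.1974  0.0175] 81.4
```

View pics/w2.png

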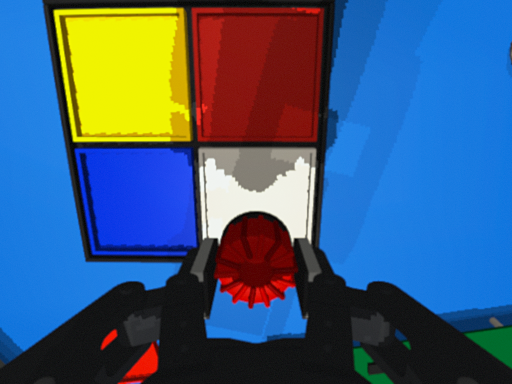

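Choke is held upright over the white bin (centre about (257,262)); tray is aligned with the jaws.

{"name": "arm_command", "arguments": {"targets": "0.001 0.03 0 0 0 0 0; 0.001 0.025 0.001 0 0 0 0; 0.001 0.015 0 0 0 0 0; 0 0.01 0 0 0 0 0; 0 0.005 0 0 0 0 0; 0 0.002 0 0 0 0 0; 0 0 0 0 0 0 0; 0 0 0 0 0 0 0"}}

```text
t: 7.08
tool_pos: [0.6404, -0.1986, 0.02]
tool_rot: [[0.989, 0.001, 0.145], [-0.145, -0.0, 0.989], [0.001, -1.0, -0.0]]
ft_force: [-0.7, -0.3, -1.0]
finger_gap: 0.0386
```

```bash
python3 mv.py .6395 -.1973 .0165 81.5 5
```

```text
t 7.08 from [ 0.6404 -0.1986  0.02  ] az 81.6 turn -0.1 ydir [ 0.001 -0.    -1.   ] gap 0.03855158665517883
-0 0.001 0 0 0.001 0; -0 0.001 0 0 0.001 0; -0 0.001 0 0 0.001 0; -0.001 0 0.001 0 0.001 0; -0 0.001 0 0 0.001 0
end [ 0.6396 -0.1975  0.016 ] 81.4
```

{"name": "arm_command", "arguments": {"targets": "0 0.001 0 0 0 0 0; 0 0.001 0 0 0 0 0; 0 0.001 0 0 0 0 0; 0 0 0 0 0 0 0; 0 0 0 0 0 0 0"}}

```text
t: 7.7
tool_pos: [0.64, -0.1984, 0.0167]
tool_rot: [[0.989, -0.0, 0.145], [-0.145, -0.0, 0.989], [-0.0, -1.0, -0.0]]
ft_force: [-2.5, 1.2, 2.9]
finger_gap: 0.0388
```

{"name": "arm_command", "arguments": {"targets": "0 0 0 0 0 0 0.62; 0 0 0 0 0 0 0.62; 0 0 0 0 0 0 0.62; 0 -0.01 0 0 0 0 0.62; 0 -0.03 0 0 0 0 0.62; 0 -0.05 0 0 0 0 1; 0 -0.03 0 0 0 0 1; 0 0 0 0 0 0 1"}}

```text
t: 8.7
tool_pos: [0.6424, -0.1993, 0.1414]
tool_rot: [[0.989, 0.008, 0.145], [-0.145, -0.003, 0.989], [0.008, -1.0, -0.002]]
ft_force: [0.5, -0.3, -0.2]
finger_gap: 0.0854
```

```bash
python3 - <<'E'
from h import *
im=eyes.get_image('top'); cv2.imwrite('pics/t2.png',cv2.resize(im[120:240,210:330,::-1],(600,600),interpolation=cv2.INTER_CUBIC))
im=eyes.get_image('wrist'); cv2.imwrite('pics/w3.png',im[:,:,::-1])
E
python3 mv.py .4195 .162 .16 81.5 12
```

```text
t 8.8 from [ 0.6398 -0.1983  0.1364] az 81.6 turn -0.1 ydir [ 0. -0. -1.] gap 0.08545975115240642
-0.023 -0.002 0.027 0 0 0; -0.022 -0.002 0.027 0 0 0; -0.023 -0.002 0.027 0 0 0; -0.022 -0.002 0.027 0 0 0; -0.023 -0.002 0.027 0 0 0; -0.022 -0.002 0.027 0 0 0; -0.023 -0.002 0.027 0 0 0; -0.022 -0.002 0.027 0 0 0; -0.023 -0.002 0.027 0 0 0; -0.022 -0.002 0.027 0 0 0; -0.023 -0.002 0.027 0 0 0; -0.022 -0.002 0.028 0 0 0
end [0.4199 0.1624 0.1604] 81.6
```

View pics/w3.png

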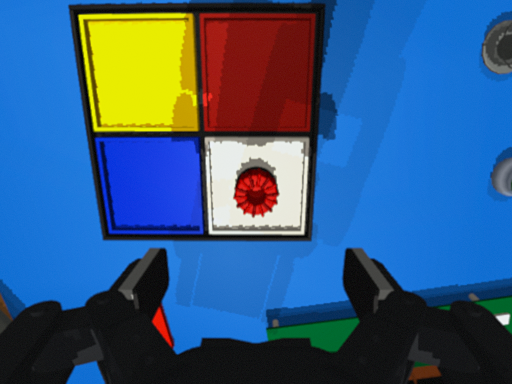

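Choke stands upright, centred in the white bin (257,190). Next the capacitor.

{"name": "arm_command", "arguments": {"targets": "-0.034 -0.003 0.041 0 0 0 1; -0.034 -0.003 0.041 0 0 0 1; -0.034 -0.003 0.041 0 0 0 1; -0.034 -0.003 0.041 0 0 0 1; -0.034 -0.003 0.041 0 0 0 1; -0.033 -0.003 0.041 0 0 0 1; -0.034 -0.003 0.04 0 0 0 1; -0.034 -0.003 0.04 0 0 0 1"}}

```text
t: 9.8
tool_pos: [0.417, 0.1644, 0.1583]
tool_rot: [[0.989, -0.003, 0.146], [-0.146, -0.001, 0.989], [-0.003, -1.0, -0.001]]
ft_force: [-0.1, 0.1, -0.3]
finger_gap: 0.085
```

{"name": "arm_command", "arguments": {"targets": "0 0 0 0 0 0 1; 0 0 0 0 0 0 1"}}

```text
t: 10.05
tool_pos: [0.4185, 0.1633, 0.1589]
tool_rot: [[0.989, -0.002, 0.145], [-0.145, -0.001, 0.989], [-0.002, -1.0, -0.001]]
ft_force: [-0.6, 0.6, -0.4]
finger_gap: 0.0857
```

```bash
python3 - <<'E'
from h import *
im=eyes.get_image('wrist'); cv2.imwrite('pics/w4.png',im[:,:,::-1])
print(eyes.look_for('wrist','capacitor'),eyes.look_for('wrist','card_green'))
E
python3 mv.py .4195 .162 .016 81.5 6
```

```text
[{'position': [0.4158, 0.1645, 0.0516], 'conf': 0.79}] [{'position': [0.4264, 0.0538, 0.0062], 'conf': 0.76}]
t 10.2 from [0.4195 0.1626 0.1597] az 81.5 turn -0.0 ydir [-0.001 -0.    -1.   ] gap 0.08533305698902273
0 0.024 -0 0 0 0; 0 0.024 -0 0 0 0; 0 0.024 -0 0 0 0; 0 0.024 -0 0 0 0; 0 0.024 -0 0 0 0; 0 0.024 -0.001 0 0 0
end [0.4193 0.1616 0.0157] 81.5
```

View pics/w4.png

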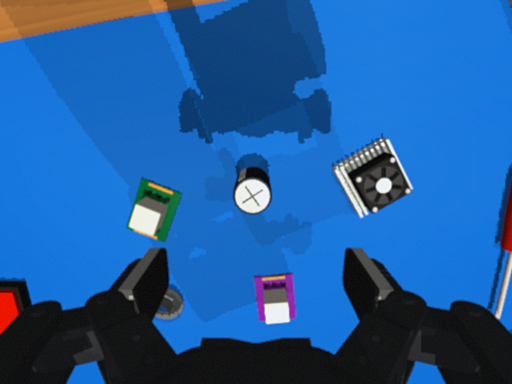

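```bash
python3 - <<'E'
from h import *
print(back('wrist',[(253,194.5)],.05),back('wrist',[(145,218)],.03),back('wrist',[(154,209)],.003))
E
```

```text
[[0.41984263 0.16040608 0.05      ]] [[0.43367216 0.05142146 0.03      ]] [[0.43362263 0.05144376 0.003     ]]
```

Capacitor top at (253,194) → (0.420,0.1605), agreeing with the top camera.

{"name": "arm_command", "arguments": {"targets": "0 0.035 -0.001 0 0 0 1; 0 0.035 -0.001 0 0 0 1; 0 0.032 0 0 0 0 1; 0 0.025 0 0 0 0 1; 0 0.012 0 0 0 0 1; 0 0.006 0 0 0 0 1; 0 0 0 0 0 0 0; 0 0 0 0 0 0 0", "newtons": 40}}

```text
t: 11.2
tool_pos: [0.4198, 0.1617, 0.0163]
tool_rot: [[0.989, 0.002, 0.145], [-0.145, 0.0, 0.989], [0.002, -1.0, 0.001]]
ft_force: [0.2, -0.5, 0.6]
finger_gap: 0.0516
```

{"name": "arm_command", "arguments": {"targets": "0 0 0 0 0 0 0; 0 0 0 0 0 0 0; 0 0 0 0 0 0 0; 0 0 0 0 0 0 0"}}

```text
t: 11.7
tool_pos: [0.4198, 0.1618, 0.0164]
tool_rot: [[0.989, 0.002, 0.145], [-0.145, 0.0, 0.989], [0.002, -1.0, 0.001]]
ft_force: [-0.2, -1.2, 5.6]
finger_gap: 0.0336
```

Gripped (33.6 mm). Lift and carry to red.

{"name": "arm_command", "arguments": {"targets": "0 -0.01 0 0 0 0 0; 0 -0.02 0 0 0 0 0; 0 -0.03 0 0 0 0 0; 0 -0.04 0 0 0 0 0; 0 -0.01 0 0 0 0 0; 0 0 0 0 0 0 0"}}

```text
t: 12.45
tool_pos: [0.4189, 0.1616, 0.1254]
tool_rot: [[0.989, 0.001, 0.145], [-0.145, 0.0, 0.989], [0.001, -1.0, 0.0]]
ft_force: [0.4, -0.8, -0.7]
finger_gap: 0.0337
```

```bash
python3 mv.py .5421 -.1828 .12 81.5 8
```

```text
t 12.45 from [0.4189 0.1616 0.1254] az 81.6 turn -0.1 ydir [ 0.001  0.    -1.   ] gap 0.033741910420422586
0.021 0.001 -0.04 0 0 0; 0.022 0.001 -0.04 0 0 0; 0.021 0.001 -0.04 0 0 0; 0.022 0 -0.041 0 0 0; 0.021 0.001 -0.04 0 0 0; 0.022 0 -0.041 0 0 0; 0.021 0.001 -0.04 0 0 0; 0.022 0 -0.041 0 0 0
end [ 0.5422 -0.183   0.1204] 81.6
```

{"name": "arm_command", "arguments": {"targets": "0.021 0.001 -0.04 0 0 0 0; 0.022 0.001 -0.04 0 0 0 0; 0.021 0.001 -0.04 0 0 0 0; 0.022 0 -0.041 0 0 0 0; 0.021 0.001 -0.04 0 0 0 0; 0.022 0 -0.041 0 0 0 0; 0.021 0.001 -0.04 0 0 0 0; 0.022 0 -0.041 0 0 0 0"}}

```text
t: 13.45
tool_pos: [0.5409, -0.1838, 0.1172]
tool_rot: [[0.989, -0.004, 0.146], [-0.146, 0.002, 0.989], [-0.005, -1.0, 0.001]]
ft_force: [0.9, 0.1, -0.5]
finger_gap: 0.0338
```

{"name": "arm_command", "arguments": {"targets": "0 0 0 0 0 0 0; 0 0 0 0 0 0 0; 0 0 0 0 0 0 0"}}

```text
t: 13.82
tool_pos: [0.5413, -0.1817, 0.1192]
tool_rot: [[0.99, -0.002, 0.144], [-0.144, 0.001, 0.99], [-0.002, -1.0, 0.001]]
ft_force: [0.7, 0.4, -1.6]
finger_gap: 0.0337
```

```bash
python3 - <<'E'
from h import *
im=eyes.get_image('wrist'); cv2.imwrite('pics/w5.png',im[:,:,::-1])
E
python3 mv.py .5421 -.1828 .0235 81.5 5
```

```text
t 13.88 from [ 0.5415 -0.1817  0.1196] az 81.7 turn -0.2 ydir [-0.001  0.001 -1.   ] gap 0.033662743776461376
0 0.019 -0 0 0.001 0; 0 0.019 -0 0 0.001 0; 0 0.019 -0 0 0.001 0; 0 0.02 -0 0 0.001 0; 0.001 0.019 -0.001 0 0.001 0
end [ 0.5424 -0.1829  0.0236] 81.4
```

View pics/w5.png

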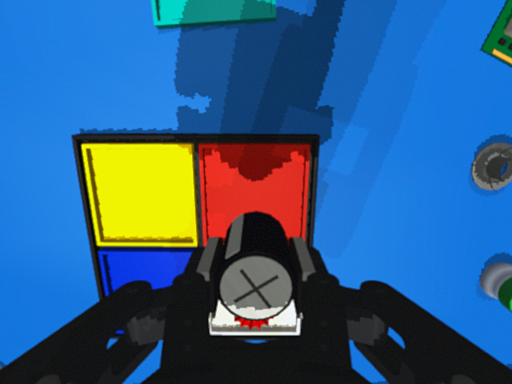

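Capacitor held upright, over the red bin. Lowering.

{"name": "arm_command", "arguments": {"targets": "0 0.03 -0.001 0 0 0 0; 0 0.025 0 0 0 0 0; 0 0.02 0 0 0 0 0; 0 0.012 0 0 0 0 0; 0 0.006 0 0 0 0 0; 0 0.002 0 0 0 0 0; 0 0 0 0 0 0 0; 0 0 0 0 0 0 0"}}

```text
t: 14.88
tool_pos: [0.5425, -0.1843, 0.0261]
tool_rot: [[0.989, 0.001, 0.145], [-0.145, -0.001, 0.989], [0.001, -1.0, -0.0]]
ft_force: [-0.2, -0.2, -1.0]
finger_gap: 0.0339
```

{"name": "arm_command", "arguments": {"targets": "0 0.001 0 0 0 0 0; 0 0.001 0 0 0 0 0; 0 0.001 0 0 0 0 0; 0 0 0 0 0 0 0; 0 0 0 0 0 0 0"}}

```text
t: 15.5
tool_pos: [0.5421, -0.184, 0.0224]
tool_rot: [[0.989, 0.0, 0.145], [-0.145, -0.0, 0.989], [0.0, -1.0, -0.0]]
ft_force: [-1.0, 0.0, 1.0]
finger_gap: 0.0341
```

{"name": "arm_command", "arguments": {"targets": "0 0 0 0 0 0 0.58; 0 0 0 0 0 0 0.58; 0 0 0 0 0 0 0.58; 0 -0.01 0 0 0 0 0.58; 0 -0.03 0 0 0 0 0.58; 0 -0.05 0 0 0 0 0.7; 0 -0.04 0 0 0 0 1; 0 0 0 0 0 0 1"}}

```text
t: 16.5
tool_pos: [0.5449, -0.1853, 0.1582]
tool_rot: [[0.989, 0.009, 0.145], [-0.145, -0.004, 0.989], [0.01, -1.0, -0.003]]
ft_force: [0.5, 0.4, 0.1]
finger_gap: 0.0856
```

```bash
python3 - <<'E'
from h import *
im=eyes.get_image('wrist'); cv2.imwrite('pics/w6.png',im[:,:,::-1])
E
python3 mv.py .434 .051 .14 59.8 8
```

```text
t 16.55 from [ 0.5434 -0.1846  0.1554] az 81.7 turn -21.9 ydir [ 0.005 -0.002 -1.   ] gap 0.08515483774947805
-0.018 0.002 0.027 0 0.048 0; -0.019 0.002 0.026 0 0.048 0; -0.02 0.002 0.025 0 0.048 0; -0.022 0.002 0.024 0 0.048 0; -0.023 0.002 0.024 0 0.048 0; -0.024 0.002 0.022 0 0.048 0; -0.024 0.002 0.021 0 0.048 0; -0.026 0.001 0.02 0 0.048 0
end [0.4338 0.0509 0.1404] 59.6
```

View pics/w6.png

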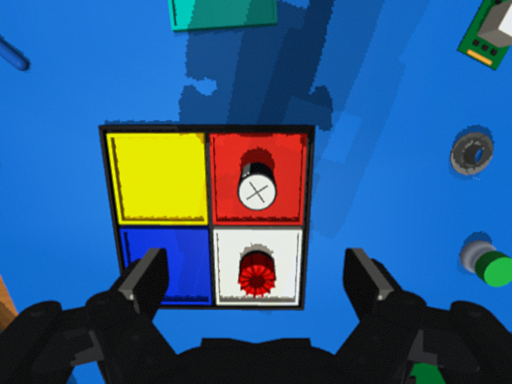

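Capacitor stands in the red bin at (257,190). On to the green card.

{"name": "arm_command", "arguments": {"targets": "-0.018 0.002 0.027 0 0.048 0 1; -0.019 0.002 0.026 0 0.048 0 1; -0.02 0.002 0.025 0 0.048 0 1; -0.022 0.002 0.024 0 0.048 0 1; -0.023 0.002 0.024 0 0.048 0 1; -0.024 0.002 0.022 0 0.048 0 1; -0.024 0.002 0.021 0 0.048 0 1; -0.026 0.001 0.02 0 0.048 0 1"}}

```text
t: 17.55
tool_pos: [0.4308, 0.0523, 0.1357]
tool_rot: [[0.862, -0.003, 0.507], [-0.507, 0.0, 0.862], [-0.003, -1.0, -0.001]]
ft_force: [-0.2, 0.2, -0.2]
finger_gap: 0.0856
```

{"name": "arm_command", "arguments": {"targets": "0 0 0 0 0 0 1; 0 0 0 0 0 0 1"}}

```text
t: 17.8
tool_pos: [0.4321, 0.0512, 0.1366]
tool_rot: [[0.863, -0.001, 0.505], [-0.505, -0.0, 0.863], [-0.001, -1.0, -0.001]]
ft_force: [-0.2, 0.3, -0.3]
finger_gap: 0.0851
```

```bash
python3 - <<'E'
from h import *
im=eyes.get_image('wrist'); cv2.imwrite('pics/w7.png',im[:,:,::-1]);cv2.imwrite('pics/w7z.png',cv2.resize(im[130:250,190:310,::-1],(600,600),interpolation=cv2.INTER_CUBIC))
E
python3 mv.py .434 .051 .009 59.8 6
```

```text
t 17.85 from [0.4323 0.051  0.1368] az 59.6 turn 0.2 ydir [-0.001 -0.    -1.   ] gap 0.08578482776883008
0 0.021 0 0 -0 0; 0 0.021 0 0 -0 0; 0 0.021 0 0 -0 0; 0 0.022 0 0 -0 0; 0.001 0.021 0 0 -0 0; 0 0.022 0.001 0 -0 0
end [0.4337 0.0513 0.0088] 59.6
```

View pics/w7z.png

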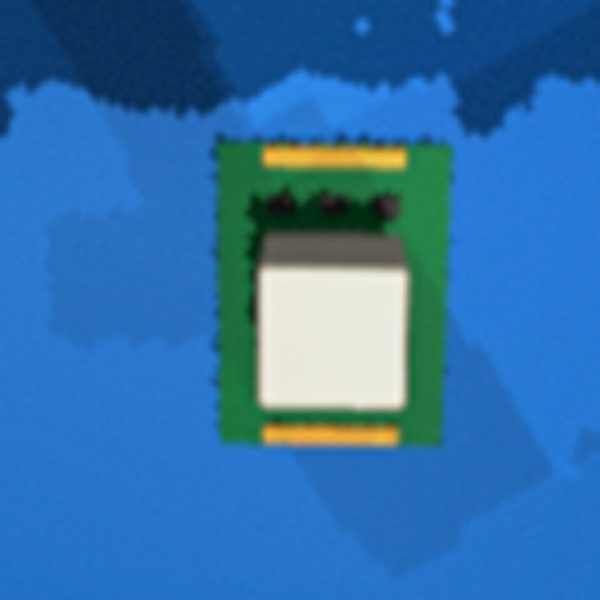

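The card is square with the jaws; block top centre at about (256.5,197.5).

```bash
python3 - <<'E'
from h import *
print(back('wrist',[(256.3,197.3)],.03))
E
```

```text
[[0.43498894 0.0506645  0.03      ]]
```

{"name": "arm_command", "arguments": {"targets": "0.001 0.03 0 0 0 0 1; 0.001 0.03 0.001 0 0 0 1; 0 0.03 0 0 0 0 1; 0 0.02 0 0 0 0 1; 0 0.012 0 0 0 0 1; 0 0.006 0 0 0 0 1; 0 0 0 0 0 0 1; 0 0 0 0 0 0 1"}}

```text
t: 18.85
tool_pos: [0.4354, 0.0512, 0.0102]
tool_rot: [[0.863, 0.002, 0.505], [-0.505, -0.0, 0.863], [0.001, -1.0, 0.001]]
ft_force: [0.4, 0.2, -0.1]
finger_gap: 0.0854
```

{"name": "arm_command", "arguments": {"targets": "0 0 0 0 0 0 0; 0 0 0 0 0 0 0; 0 0 0 0 0 0 0; 0 0 0 0 0 0 0; 0 0 0 0 0 0 0; 0 0 0 0 0 0 0; 0 0 0 0 0 0 0", "newtons": 40}}

```text
t: 19.73
tool_pos: [0.435, 0.0513, 0.0096]
tool_rot: [[0.863, 0.001, 0.505], [-0.505, 0.0, 0.863], [0.001, -1.0, 0.0]]
ft_force: [0.4, -0.4, 3.1]
finger_gap: 0.0249
```

{"name": "arm_command", "arguments": {"targets": "0 -0.01 0 0 0 0 0; 0 -0.02 0 0 0 0 0; 0 -0.03 0 0 0 0 0; 0 -0.04 0 0 0 0 0; 0 -0.02 0 0 0 0 0; 0 0 0 0 0 0 0"}}

```text
t: 20.48
tool_pos: [0.4357, 0.0513, 0.1313]
tool_rot: [[0.863, 0.004, 0.505], [-0.505, -0.0, 0.863], [0.003, -1.0, 0.002]]
ft_force: [-0.6, 0.6, -1.2]
finger_gap: 0.0249
```

```bash
python3 mv.py .6245 -.2942 .13 81.5 10
```

```text
t 20.48 from [0.4357 0.0513 0.1313] az 59.6 turn 21.9 ydir [ 0.004 -0.    -1.   ] gap 0.024891984930338014
0.034 0 -0.02 0 -0.038 0; 0.033 0 -0.022 0 -0.038 0; 0.032 0 -0.023 0 -0.038 0; 0.031 0 -0.024 0 -0.038 0; 0.03 0 -0.025 0 -0.038 0; 0.029 0 -0.026 0 -0.038 0; 0.028 0 -0.027 0 -0.038 0; 0.028 0 -0.029 0 -0.038 0; 0.026 0.001 -0.029 0 -0.038 0; 0.025 0 -0.031 0 -0.038 0
end [ 0.6242 -0.2944  0.1303] 81.4
```

{"name": "arm_command", "arguments": {"targets": "0.034 0 -0.02 0 -0.038 0 0; 0.033 0 -0.022 0 -0.038 0 0; 0.032 0 -0.023 0 -0.038 0 0; 0.031 0 -0.024 0 -0.038 0 0; 0.03 0 -0.025 0 -0.038 0 0; 0.029 0 -0.026 0 -0.038 0 0; 0.028 0 -0.027 0 -0.038 0 0; 0.028 0 -0.029 0 -0.038 0 0"}}

```text
t: 21.48
tool_pos: [0.5847, -0.2258, 0.1268]
tool_rot: [[0.975, -0.003, 0.223], [-0.223, 0.002, 0.975], [-0.004, -1.0, 0.001]]
ft_force: [-0.1, -0.1, -0.9]
finger_gap: 0.0255
```

{"name": "arm_command", "arguments": {"targets": "0.026 0.001 -0.029 0 -0.038 0 0; 0.025 0 -0.031 0 -0.038 0 0; 0 0 0 0 0 0 0; 0 0 0 0 0 0 0; 0 0 0 0 0 0 0"}}

```text
t: 22.1
tool_pos: [0.6223, -0.2931, 0.1275]
tool_rot: [[0.989, -0.001, 0.149], [-0.149, 0.001, 0.989], [-0.002, -1.0, 0.001]]
ft_force: [0.1, 0.4, -1.7]
finger_gap: 0.0254
```

```bash
python3 - <<'E'
from h import *
im=eyes.get_image('wrist'); cv2.imwrite('pics/w8.png',im[:,:,::-1])
E
python3 mv.py .6245 -.2942 .0165 81.5 5
```

```text
t 22.15 from [ 0.6225 -0.2932  0.1279] az 81.5 turn 0.0 ydir [-0.001  0.001 -1.   ] gap 0.024836919633374508
0 0.022 -0 0 -0 0; 0.001 0.022 -0 0 -0 0; 0 0.022 -0 0 -0 0; 0.001 0.023 -0 0 -0 0; 0 0.022 -0.001 0 -0 0
end [ 0.6243 -0.2945  0.0169] 81.5
```

View pics/w8.png

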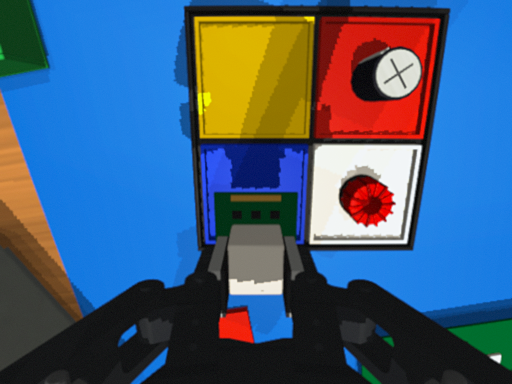

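Card held level above the blue bin, square to it.

{"name": "arm_command", "arguments": {"targets": "0.001 0.035 -0.001 0 0 0 0; 0.001 0.03 0 0 0 0 0; 0 0.02 0 0 0 0 0; 0 0.014 0 0 0 0 0; 0 0.008 0 0 0 0 0; 0 0.002 0 0 0 0 0; 0 0 0 0 0 0 0; 0 0 0 0 0 0 0"}}

```text
t: 23.15
tool_pos: [0.6254, -0.296, 0.0203]
tool_rot: [[0.989, 0.001, 0.149], [-0.149, -0.001, 0.989], [0.001, -1.0, -0.001]]
ft_force: [-0.5, -0.2, -0.1]
finger_gap: 0.0252
```

{"name": "arm_command", "arguments": {"targets": "0 0.001 0 0 0 0 0; 0 0.001 0 0 0 0 0; 0 0.001 0 0 0 0 0; 0 0 0 0 0 0 0; 0 0 0 0 0 0 0"}}

```text
t: 23.78
tool_pos: [0.6249, -0.2957, 0.0163]
tool_rot: [[0.989, -0.0, 0.149], [-0.149, 0.0, 0.989], [-0.0, -1.0, 0.0]]
ft_force: [-0.4, 0.4, -0.1]
finger_gap: 0.025
```

{"name": "arm_command", "arguments": {"targets": "0 0.0005 0 0 0 0 0; 0 0.0005 0 0 0 0 0; 0 0 0 0 0 0 0; 0 0 0 0 0 0 0.5; 0 0 0 0 0 0 0.5; 0 0 0 0 0 0 0.5; 0 0 0 0 0 0 0.5"}}

```text
t: 24.65
tool_pos: [0.6249, -0.2957, 0.0153]
tool_rot: [[0.989, -0.0, 0.149], [-0.149, 0.0, 0.989], [-0.0, -1.0, 0.0]]
ft_force: [-0.0, 0.0, -0.2]
finger_gap: 0.0424
```

{"name": "arm_command", "arguments": {"targets": "0 -0.01 0 0 0 0 0.5; 0 -0.03 0 0 0 0 0.5; 0 -0.05 0 0 0 0 0.6; 0 -0.04 0 0 0 0 1; 0 0 0 0 0 0 1; 0 0 0 0 0 0 1"}}

```text
t: 25.4
tool_pos: [0.6247, -0.2956, 0.1454]
tool_rot: [[0.989, -0.0, 0.149], [-0.149, 0.0, 0.989], [-0.0, -1.0, 0.0]]
ft_force: [-0.2, 0.3, -0.2]
finger_gap: 0.0853
```

```bash
python3 - <<'E'
from h import *
im=eyes.get_image('wrist'); cv2.imwrite('pics/w9.png',im[:,:,::-1])
E
python3 mv.py .6606 .15 .15 71.7 12
```

```text
t 25.45 from [ 0.6241 -0.2953  0.1441] az 81.4 turn -9.7 ydir [-0.002  0.001 -1.   ] gap 0.08546273618650115
-0.003 -0 0.037 0 0.014 0; -0.003 -0.001 0.037 0 0.014 0; -0.004 -0 0.037 0 0.014 0; -0.004 -0.001 0.037 0 0.014 0; -0.005 -0 0.037 0 0.014 0; -0.005 -0.001 0.037 0 0.014 0; -0.005 -0 0.037 0 0.014 0; -0.006 -0.001 0.037 0 0.014 0; -0.007 -0 0.037 0 0.014 0; -0.007 -0.001 0.036 0 0.014 0; -0.007 -0 0.036 0 0.014 0; -0.008 -0.001 0.037 0 0.014 0
end [0.6612 0.1502 0.1501] 71.8
```

View pics/w9.png

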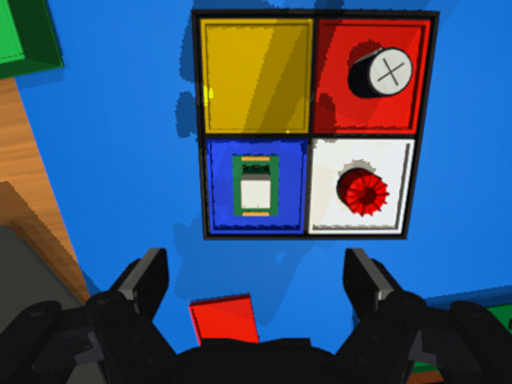

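Card lies flat and centred in the blue bin (256,185). Now the copper fan.

{"name": "arm_command", "arguments": {"targets": "-0.004 0 0.056 0 0.02 0 1; -0.005 -0.001 0.056 0 0.02 0 1; -0.006 -0.001 0.056 0 0.02 0 1; -0.007 -0.001 0.056 0 0.02 0 1; -0.008 -0.001 0.056 0 0.022 0 1; -0.009 -0.001 0.056 0 0.022 0 1; -0.011 -0.001 0.055 0 0.022 0 1; -0.012 0 0.053 0 0.022 0 1"}}

```text
t: 26.45
tool_pos: [0.6606, 0.1534, 0.1491]
tool_rot: [[0.95, -0.003, 0.313], [-0.313, -0.001, 0.95], [-0.003, -1.0, -0.002]]
ft_force: [0.7, -0.2, 0.3]
finger_gap: 0.0853
```

{"name": "arm_command", "arguments": {"targets": "0 0 0 0 0 0 1; 0 0 0 0 0 0 1; 0 0 0 0 0 0 1"}}

```text
t: 26.82
tool_pos: [0.6614, 0.1502, 0.1504]
tool_rot: [[0.949, -0.001, 0.314], [-0.314, -0.0, 0.949], [-0.001, -1.0, -0.001]]
ft_force: [0.5, 0.1, 0.6]
finger_gap: 0.0852
```

```bash
python3 - <<'E'
from h import *
im=eyes.get_image('wrist'); cv2.imwrite('pics/w10.png',im[:,:,::-1]);cv2.imwrite('pics/w10z.png',cv2.resize(im[130:250,190:310,::-1],(600,600),interpolation=cv2.INTER_CUBIC))
print(eyes.look_for('wrist','fan_copper'))
E
python3 mv.py .6606 .15 .0195 71.7 6
```

```text
[{'position': [0.656, 0.1524, 0.0393], 'conf': 0.63}]
t 26.93 from [0.6617 0.1502 0.151 ] az 71.7 turn 0.0 ydir [-0.001 -0.    -1.   ] gap 0.0853623859682708
-0 0.022 -0 0 -0 0; -0 0.022 -0 0 -0 0; -0 0.022 -0 0 -0 0; -0 0.022 -0 0 -0 0; -0 0.022 -0 0 -0 0; -0.001 0.021 -0.001 0 -0 0
end [0.6604 0.1496 0.02  ] 71.7
```

View pics/w10z.png

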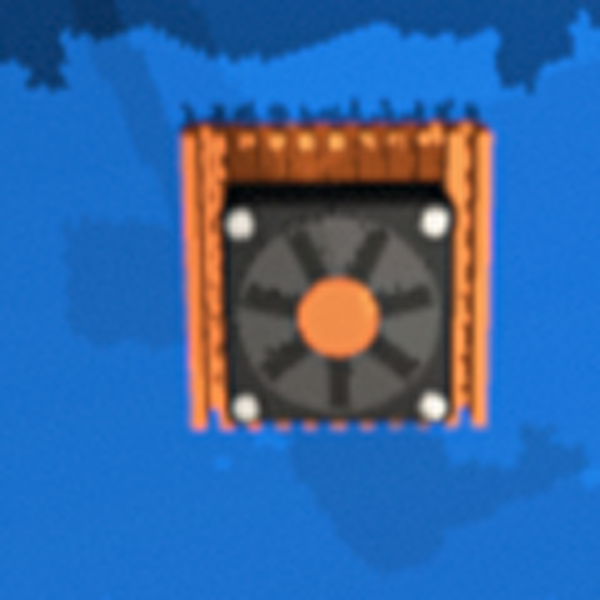

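View pics/w10.png

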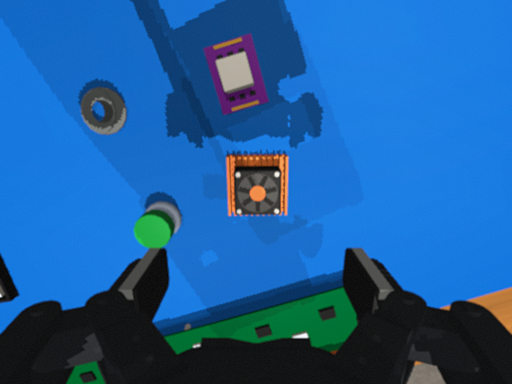

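Fan square with jaws, hub at (257,193); jar at (155,229) is clear of the left finger.

```bash
python3 - <<'E'
from h import *
print(back('wrist',[(257.2,193.1)],.037),back('wrist',[(154,230)],.04))
E
```

```text
[[0.6629562  0.15170007 0.037     ]] [[0.66585227 0.05070077 0.04      ]]
```

{"name": "arm_command", "arguments": {"targets": "0 0.035 0.001 0 0 0 1; 0 0.032 0 0 0 0 1; 0 0.028 0 0 0 0 1; 0 0.02 0 0 0 0 1; 0 0.011 0 0 0 0 1; 0 0.005 0 0 0 0 1; 0 0 0 0 0 0 1; 0 0 0 0 0 0 1"}}

```text
t: 27.92
tool_pos: [0.6629, 0.1527, 0.0215]
tool_rot: [[0.95, 0.002, 0.312], [-0.312, 0.0, 0.95], [0.002, -1.0, 0.001]]
ft_force: [0.4, -0.4, 0.4]
finger_gap: 0.0856
```

{"name": "arm_command", "arguments": {"targets": "0 0.001 -0.001 0 0 0 1; 0 0 0 0 0 0 0; 0 0 0 0 0 0 0; 0 0 0 0 0 0 0; 0 0 0 0 0 0 0; 0 0 0 0 0 0 0; 0 0 0 0 0 0 0", "newtons": 50}}

```text
t: 28.8
tool_pos: [0.6621, 0.1517, 0.0197]
tool_rot: [[0.95, 0.001, 0.312], [-0.312, 0.0, 0.95], [0.001, -1.0, 0.0]]
ft_force: [1.1, -0.1, 2.1]
finger_gap: 0.0407
```

{"name": "arm_command", "arguments": {"targets": "0 -0.01 0 0 0 0 0; 0 -0.02 0 0 0 0 0; 0 -0.03 0 0 0 0 0; 0 -0.04 0 0 0 0 0; 0 -0.02 0 0 0 0 0; 0 0 0 0 0 0 0"}}

```text
t: 29.55
tool_pos: [0.6631, 0.1518, 0.1422]
tool_rot: [[0.95, 0.005, 0.312], [-0.312, 0.001, 0.95], [0.004, -1.0, 0.002]]
ft_force: [-0.6, 0.3, -1.7]
finger_gap: 0.041
```

```bash
python3 mv.py .5275 -.2797 .14 81.5 14
```

```text
t 29.55 from [0.6631 0.1518 0.1422] az 71.8 turn 9.7 ydir [ 0.005  0.001 -1.   ] gap 0.041002107370267424
0 0 -0.032 0 -0.012 0; 0 0 -0.032 0 -0.012 0; -0 0 -0.032 0 -0.012 0; -0.001 0 -0.032 0 -0.012 0; -0.001 0 -0.032 0 -0.012 0; -0.001 0 -0.032 0 -0.012 0; -0.002 0 -0.032 0 -0.012 0; -0.002 0 -0.033 0 -0.012 0; -0.003 0 -0.032 0 -0.012 0; -0.003 0 -0.032 0 -0.012 0; -0.004 0.001 -0.033 0 -0.012 0; -0.004 0 -0.032 0 -0.012 0; -0.004 0.001 -0.032 0 -0.012 0; -0.004 0 -0.033 0 -0.012 0
end [ 0.5279 -0.2799  0.1402] 81.4
```

{"name": "arm_command", "arguments": {"targets": "0 0 -0.032 0 -0.012 0 0; 0 0 -0.032 0 -0.012 0 0; 0 0 -0.032 0 -0.012 0 0; -0.001 0 -0.032 0 -0.012 0 0; -0.001 0 -0.032 0 -0.012 0 0; -0.001 0 -0.032 0 -0.012 0 0; -0.002 0 -0.032 0 -0.012 0 0; -0.002 0 -0.033 0 -0.012 0 0"}}

```text
t: 30.55
tool_pos: [0.5833, -0.0944, 0.1368]
tool_rot: [[0.976, -0.004, 0.219], [-0.219, 0.001, 0.976], [-0.004, -1.0, 0.0]]
ft_force: [0.4, 0.4, -1.0]
finger_gap: 0.0408
```

{"name": "arm_command", "arguments": {"targets": "-0.003 0 -0.032 0 -0.012 0 0; -0.003 0 -0.032 0 -0.012 0 0; -0.004 0.001 -0.033 0 -0.012 0 0; -0.004 0 -0.032 0 -0.012 0 0; -0.004 0.001 -0.032 0 -0.012 0 0; -0.004 0 -0.033 0 -0.012 0 0; 0 0 0 0 0 0 0; 0 0 0 0 0 0 0"}}

```text
t: 31.55
tool_pos: [0.5257, -0.2793, 0.1357]
tool_rot: [[0.989, -0.002, 0.15], [-0.15, 0.002, 0.989], [-0.003, -1.0, 0.002]]
ft_force: [-0.2, 0.8, -1.1]
finger_gap: 0.0411
```

```bash
python3 - <<'E'
from h import *
im=eyes.get_image('wrist'); cv2.imwrite('pics/w11.png',im[:,:,::-1])
E
python3 mv.py .5275 -.2797 .0268 81.5 5
```

```text
t 31.6 from [ 0.5261 -0.2791  0.136 ] az 81.4 turn 0.1 ydir [-0.002  0.001 -1.   ] gap 0.040883152359319934
0 0.022 -0 0 -0 0; 0 0.022 -0 0 -0 0; 0.001 0.022 -0 0 -0 0; 0 0.022 -0 0 -0 0; 0.001 0.021 -0 0 -0 0
end [ 0.5281 -0.2794  0.027 ] 81.4
```

View pics/w11.png

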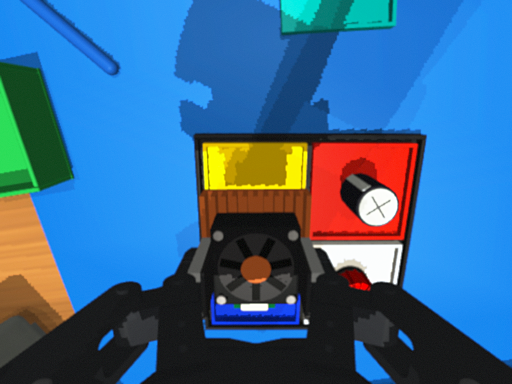

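Fan held level above the yellow bin. Lowering.

{"name": "arm_command", "arguments": {"targets": "0.001 0.034 0 0 0 0 0; 0 0.028 -0.001 0 0 0 0; 0 0.02 0 0 0 0 0; 0 0.014 0 0 0 0 0; 0 0.008 0 0 0 0 0; 0 0.002 0 0 0 0 0; 0 0 0 0 0 0 0; 0 0 0 0 0 0 0"}}

```text
t: 32.6
tool_pos: [0.5279, -0.2816, 0.0322]
tool_rot: [[0.989, 0.001, 0.149], [-0.149, -0.001, 0.989], [0.001, -1.0, -0.001]]
ft_force: [-0.2, 0.1, -0.4]
finger_gap: 0.0407
```

{"name": "arm_command", "arguments": {"targets": "0 0.001 0 0 0 0 0; 0 0.001 0 0 0 0 0; 0 0.001 0 0 0 0 0; 0 0.001 0 0 0 0 0; 0 0.001 0 0 0 0 0; 0 0 0 0 0 0 0; 0 0 0 0 0 0 0"}}

```text
t: 33.48
tool_pos: [0.5274, -0.2812, 0.0263]
tool_rot: [[0.989, 0.0, 0.149], [-0.149, -0.0, 0.989], [0.0, -1.0, -0.0]]
ft_force: [-0.7, -0.3, -1.3]
finger_gap: 0.0409
```

{"name": "arm_command", "arguments": {"targets": "0 0.0005 0 0 0 0 0; 0 0.0005 0 0 0 0 0; 0 0 0 0 0 0 0; 0 0 0 0 0 0 0"}}

```text
t: 33.98
tool_pos: [0.5274, -0.2812, 0.0256]
tool_rot: [[0.989, 0.0, 0.149], [-0.149, -0.0, 0.989], [0.0, -1.0, -0.0]]
ft_force: [-1.8, 1.0, 2.1]
finger_gap: 0.0406
```

Contact with the floor (2 N). Release and retreat.

{"name": "arm_command", "arguments": {"targets": "0 0 0 0 0 0 0.68; 0 0 0 0 0 0 0.68; 0 0 0 0 0 0 0.68; 0 0 0 0 0 0 0.68; 0 -0.01 0 0 0 0 0.68; 0 -0.03 0 0 0 0 0.68; 0 -0.05 0 0 0 0 0.68; 0 -0.05 0 0 0 0 1"}}

```text
t: 34.98
tool_pos: [0.5272, -0.2811, 0.1673]
tool_rot: [[0.989, 0.0, 0.149], [-0.149, -0.0, 0.989], [0.0, -1.0, -0.0]]
ft_force: [0.2, -0.9, -0.5]
finger_gap: 0.0743
```

{"name": "arm_command", "arguments": {"targets": "-0.03 -0.03 0 0 0 0 1; -0.03 -0.03 0 0 0 0 1; 0 0 0 0 0 0 1; 0 0 0 0 0 0 1; 0 0 0 0 0 0 1"}}

```text
t: 35.6
tool_pos: [0.468, -0.2719, 0.2239]
tool_rot: [[0.989, -0.002, 0.149], [-0.149, 0.001, 0.989], [-0.002, -1.0, 0.001]]
ft_force: [-0.9, -0.3, 0.0]
finger_gap: 0.0855
```

```bash
python3 - <<'E'
from h import *
im=eyes.get_image('wrist'); cv2.imwrite('pics/w12.png',im[:,:,::-1])
im=eyes.get_image('top'); cv2.imwrite('pics/t12.png',cv2.resize(im[115:255,70:330,::-1],(780,420),interpolation=cv2.INTER_CUBIC))
im=eyes.get_image('scene'); cv2.imwrite('pics/s12.png',cv2.resize(im[140:300,180:420,::-1],(720,480),interpolation=cv2.INTER_CUBIC))
print(sensors.get_obs()['t'])
E
```

```text
35.75
```

View pics/w12.png

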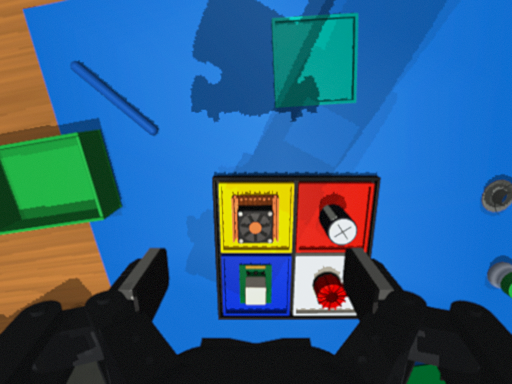

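View pics/t12.png

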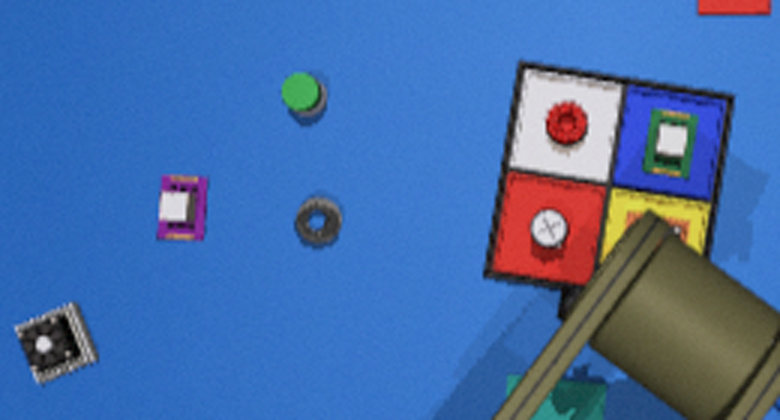

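View pics/s12.png

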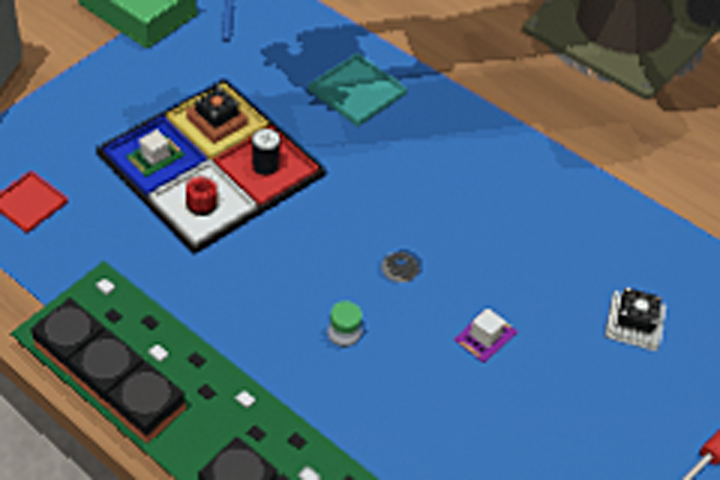

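All four parts stand flat in their bins: fan hub at (256,228) in the wrist view, capacitor (342,232), card (257,290), choke (329,292). The silver fan and purple card are where they started, and the gripper is clear.

```bash
python3 -c "
from workcell import job
print(job.sign_off())"
```

```text
the job is handed in; nothing more can be done
None
```

I packed all four parts and handed the job in at about 36 s of the 104 s allowed. The copper-finned fan is in the yellow bin, the green card in blue, the choke in white and the capacitor in red.

- **Set-down:** I lowered each part to its bin's floor before opening the fingers. The wrist force showed light contact of about 1 to 3 N for the choke, capacitor and fan. For the card it showed no clear contact, so I went by height, stopping about 6 mm above the height where I gripped it.
- **Final pictures:** In the wrist and scene views all four parts stand upright and roughly centred in their bins. The arm partly hid the fan from the top camera. The silver fan and purple card look unmoved, though I judged that by eye and did not measure it. The gripper was open and clear of everything.
- **Disagreement:** The top and wrist cameras differed by about 4 to 7 mm on where the choke stood before I gripped it. I aimed between the two and the grip was clean.

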